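# Zero the blue thickness gauge

### The arm

A 6-joint arm with a two-finger parallel gripper is mounted at the origin on the work surface. World frame = base frame: x ahead of the robot, y to its left, z up, the work surface at z = 0. Lengths are in m, angles in degrees, forces in N, time in s.
With the tool pointing down it reaches from about 0.375 to 0.9 m from the base axis. Payload 3.1 kg.
Tool frame: the origin (TCP) lies on the centre line of the jaws, within the pads' length; the fingertips stand 25 mm ahead of it and the grasp point (between the pads) lies 6 mm ahead of it; y points along the fingers, x is the direction in which the jaws open and shut, and the axes are right-handed (so a half turn about y gives the same grasp; the last joint's range is limited). The gripper opens to 87 mm and grips with 3 to 60 N. Pads are 19 mm wide; open, the fingers measure 117 mm over their backs; the gripper's body (75 mm by 190 mm) begins 51 mm behind the grasp point.
Start: joints at [56.007, 30.224, 82.088, -0, 67.689, -10.227], TCP at [0.252, 0.572, 0.248] pointing down, gripper open.
Joint ranges: [-176.69, 176.69], [-43.24, 126.21], [12.49, 139.97], [-82, 262], [0, 151.66], [-163.58, 163.58]. Speed limits (degrees/s): [159.86, 159.86, 180, 180, 180, 180].

### API

Orientations are given as a 3x3 rotation matrix whose columns are the frame's x, y, z axes.
In Python, from rig import * gives the robot as it stands.
- The arm moves only by the tool play_rows, never from a script. Its argument "commands" is a list of rows, each a list of 2 entries, a list of its own where there are three numbers: the shift along the world's x, y, z in m, then the turn, a rotation vector about the world's x, y, z in rad. A call has 1 to 10 rows; each row is the pose to reach, as a shift and turn from the pose commanded when the call began; what a row does not reach only later rows make up. A row lasts 1/8 s, in which the tool goes at most 62.5 mm and 10.7 degrees, less where a joint would pass 70% of its speed; a pose out of reach is approached as far as the arm can. A call with a gripper value outside its range is refused whole. "gripper" is the finger opening in m, from 0 to 0.087, set as the call begins (left out, the last holds). The fingers move at their own pace and stop on an object; the grip force is fixed at half the most. Time passes only in rows, so rows that repeat a pose let the fingers close. It gives the time, the measured TCP pose, the force and the opening at its end, in the units of the state.
- read_state(): the state, without advancing time (a new reading comes with each control period).
- capture(name): name is "scene" or "top" or "wrist"; returns a dict with "frame" (420x560x3 uint8, red, green, blue), "depth" (420x560 float32, m along the optical axis (not along the pixel's ray), 0 where there is no reading), "mtx" (3x3 intrinsics, pixels), "cam_to_world" (4x4, takes a point from camera to world coordinates); the wrist camera has in their place "hand_eye" (4x4, takes a point from camera to tool coordinates, whose origin is the TCP and whose axes are the tool frame's). Camera axes: x right, y down, z forward; pixel columns grow to the right and rows downward; lengths in m; the calibration is good to about 2 mm. A picture is of the moment at which its call begins: read the wrist's pose just before it.
- hand_in(): hands the job in, once; it reports no verdict.
The state is a dict: "time_s": time; "joint_positions": joint angles; "qvel": joint speeds; "tau": joint torques, N m; "position": TCP position; "tcp_rot": TCP orientation; "force": force on the tool from outside, world axes, zero at the start; "moment": the same for the moment, N m; "opening": opening from 0.0 (shut) to 1.0 (fully open).
Only numpy, scipy, OpenCV 4.12 (cv2) and the standard library are available. Lean on these libraries where they do the work, as an engineer would, in place of code of your own. Each camera call takes 0.05 s, during which the arm holds its last target. There are 200 camera calls.

### The job

Zero the thickness gauge with the blue cap: with the fingertips push its blue cap gently down until the measuring foot is fully down on the anvil, then press the green button on the readout gently, well past half-way, and let it spring back. Grasp and lift nothing, and leave the orange-capped gauge with its specimen, the other buttons and everything else on the bench alone.

Things in the scene. Friction and masses are not known exactly. Their poses are not given: they have to be found in the camera images.
- blue_gauge: The thickness gauge to be zeroed, with a blue dial head and a blue cap: fixed granite base 160 x 110 x 50 mm, steel column 22 mm across and 215 mm high. Origin on the table (z = 0) straight below the spindle axis, x axis pointing from the spindle to the column, whose axis stands 85 mm from the spindle's; the base reaches from x -45 to +115 mm. The spindle is upright: a steel weight 44 mm across with a flat blue cap on top, carrying a measuring foot above the anvil.
- blue_cap_top (a point): Centre of the flat top of the blue cap (44 mm across), facing up; 222 mm above the table when the spindle is fully raised, 198 mm when the foot is down on the anvil. It moves with the spindle.
- blue_spindle (a joint): Travel of the blue gauge's spindle: 0 fully raised, 0.024 m when the foot is down on the anvil (hard stop). It starts part-way up; it moves straight down under about 2.5 N, more when pushed fast, and stays where it is left.
- orange_gauge: A second gauge of the same build and size with an orange dial head and orange cap, its spindle raised and a specimen on its anvil. In use: leave alone. Origin and axes as for the blue gauge.
- orange_cap_top (a point): Centre of the flat top of the orange cap.
- specimen_center (a point): Centre of the pale blue specimen disc, 36 mm across and 4 mm thick, loose on the orange gauge's anvil. Leave alone.
- readout: Fixed light grey readout box, 200 (x) x 160 (y) x 50 mm high, origin at the centre of its underside on the table, display on its +x half; four push buttons stand in a square of 70 mm pitch on its top.
- green_button_base: Round black housing of the green button, 42 mm across, 12 mm high, fixed on the readout; origin at the centre of its underside, 50 mm above the table.
- green_button_top (a point): Centre of the flat top of the green button, 26 mm across, facing up, 74 mm above the table (12 mm above its housing) when released. It moves with the button.
- green_button (a joint): Press depth of the green button: 0 released, 0.008 m fully down; spring, 1.5 N to start, 5 N fully down. It counts as pressed beyond half-way (4 mm), and springs back when let go.
- red_button (a joint): Press depth of the red button (same build), 0 released, 0.008 m fully down. Leave alone.
- red_button_top (a point): Centre of the top of the red button.
- yellow_button (a joint): Press depth of the yellow button (same build), 0 released, 0.008 m fully down. Leave alone.
- yellow_button_top (a point): Centre of the top of the yellow button.
- white_button (a joint): Press depth of the white button (same build), 0 released, 0.008 m fully down. Leave alone.
- white_button_top (a point): Centre of the top of the white button.
- check_weight: Bystander: loose brass check weight with a knob, 38 mm across, 54 mm high; origin at the centre of its underside. Leave alone.
- gauge_block: Bystander: loose steel block 35 x 20 x 30 mm; origin at the centre of its underside. Leave alone.
- bottle: Bystander: loose amber bottle, 56 mm across, 120 mm high; origin at the centre of its underside. Leave alone.
- jar: Bystander: loose white jar with a grey cap, 60 mm across, 70 mm high; origin at the centre of its underside. Leave alone.
- screwdriver: Bystander: loose screwdriver lying flat, 170 mm long; origin near its middle. Leave alone.
- cup: Bystander: loose open steel cup, 64 mm across, 75 mm high; origin at the centre of its underside. Leave alone.

How it is judged (in metres and radians):
On the way, in this order (a step that is already met when the one before it is completed fails the run):
1. the blue gauge's spindle is pushed down onto its anvil (value of joint blue_spindle above 0.0222 m), for 0.1 s.
2. the green button is pressed (value of joint green_button above 0.004 m), for 0.05 s.
At the end, for the whole second after the job is handed in: The blue spindle is down within 2.2 mm of its stop, all four buttons are released (under 1 mm), the orange spindle is within 2 mm and the specimen within 5 mm of where they were, and every loose thing is within 12 mm of where it was (value of joint blue_spindle above 0.0218 m and value of joint each of green_button, red_button, yellow_button, white_button below 0.001 m and distance of orange_cap_top from where it was at the start of the episode below 0.002 m and distance of specimen_center from where it was at the start of the episode below 0.005 m and distance of each of check_weight, gauge_block, bottle, jar, screwdriver, cup from where it was at the start of the episode below 0.012 m); the robot touches nothing.
It fails at once if the green button is pressed (3 mm) while the blue gauge's foot is up (value of joint green_button above 0.003 m and value of joint blue_spindle below 0.0215 m).
It fails at once if another button is pressed by 2 mm (value of joint any of red_button, yellow_button, white_button above 0.002 m).
It fails at once if the orange gauge is touched with over 1 N, its spindle moves 2 mm or its specimen 5 mm (contact force between any of the fingers, the arm and orange_gauge above 1 N or distance of orange_cap_top from where it was at the start of the episode above 0.002 m or distance of specimen_center from where it was at the start of the episode above 0.005 m).
It fails at once if the blue gauge or the green button is pushed with over 30 N (contact force between the fingers and blue_gauge above 30 N or contact force between the fingers and green_button_base above 30 N).
It fails at once if a loose bystander is lifted or moved by 12 mm, or the blue spindle is lifted to the top of its travel (value of joint blue_spindle below 0.0008 m or distance of any of check_weight, gauge_block, bottle, jar, screwdriver, cup from where it was at the start of the episode above 0.012 m).
It also fails if it takes over 51 s, if anything falls off the work surface, if the arm or the gripper's body presses on something with over 40 N, if the wrist force passes 120 N, or if a joint passes its speed limit or range.

## Working session

There is one attempt and no reset: what is moved stays moved. The work goes in short steps, Python scripts to look and compute and a tool call to move; the robot and the scene stay as the last step left them, time stands still between calls to the robot, and variables do not carry over. Pictures are saved under pics/ and viewed, about 8 in all and at most 12, crops included, and the job is handed in when it is done.

Besides the shell and the picture viewer there is one more tool, called after ">>>" in YAML: its name, and indented under it one key for each argument. play_rows: Moves the arm, as the interface text tells. Its arguments: {"type":"object","properties":{"commands":{"type":"array"},"gripper":{"type":"number"}},"required":["commands"]}

```bash
mkdir -p pics; cat > h.py <<'E'
from rig import *
import numpy as np, cv2
def save(c,n): cv2.imwrite(f'pics/{n}.png',c['frame'][:,:,::-1])
def pts(c,T=None):
    T=c['cam_to_world'] if T is None else T
    d=c['depth'];v,u=np.indices(d.shape);K=c['mtx']
    p=np.stack([(u-K[0,2])/K[0,0]*d,(v-K[1,2])/K[1,1]*d,d],-1)
    return p@np.array(T)[:3,:3].T+np.array(T)[:3,3]
E
python3 - <<'E'
from h import *
s=read_state();print(s)
a=capture('top');b=capture('scene')
save(a,'top');save(b,'scene')
np.savez('c.npz',top=pts(a),scene=pts(b),topf=a['frame'],scenef=b['frame'])
print(a['cam_to_world'],b['cam_to_world'],a['mtx'])
E
```

```text
{'time_s': 0.0, 'joint_positions': array([ 5.60080904e+01,  3.02784592e+01,  8.21565542e+01,  1.73100138e-04,
        6.76887912e+01, -1.02288503e+01]), 'qvel': array([-0.01021312,  0.03689523,  0.03109589, -0.12819484, -0.00327922,
        0.0040032 ]), 'tau': array([ 3.50635037e-04, -4.40040171e+01, -1.76590848e+01,  6.35362579e-02,
        5.80410892e-02, -1.39028734e-04]), 'position': array([0.25144915, 0.57144561, 0.24657608]), 'tcp_rot': array([[ 4.02955070e-01, -1.21036682e-03, -9.15218961e-01],
       [ 9.15217292e-01, -1.78998999e-03,  4.02956702e-01],
       [-2.12595820e-03, -9.99997665e-01,  3.86463106e-04]]), 'force': array([ 0.12103201, -0.22407974, -0.12102059]), 'moment': array([ 0.01630856,  0.00342776, -0.01546066]), 'opening': 0.9972643334814747}
[[-0.02687682 -0.98256432  0.18397008  0.27097484]
 [-0.99955993  0.02872676  0.0073974  -0.00369534]
 [-0.01255329 -0.1836903  -0.98290401  1.78452982]
 [ 0.          0.          0.          1.        ]] [[-0.74208298  0.52459554 -0.41726774  1.09845392]
 [ 0.67026117  0.57336738 -0.47116856  0.59792301]
 [-0.00792521 -0.62932454 -0.77710219  1.14138249]
 [ 0.          0.          0.          1.        ]] [[453.55600974   0.         270.60960852]
 [  0.         453.55600974 211.55772437]
 [  0.           0.           1.        ]]
```

View pics/top.png

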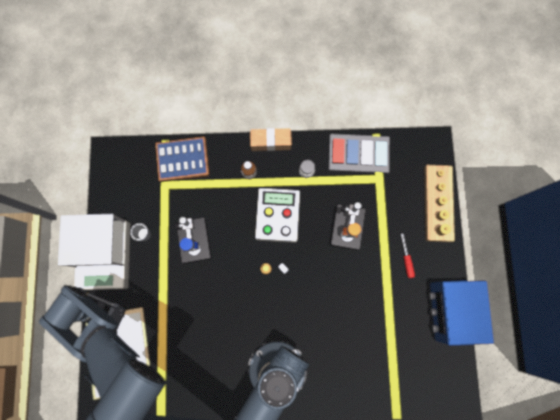

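View pics/scene.png

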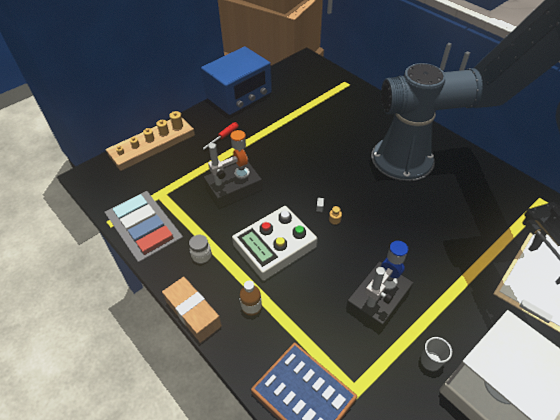

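The top view shows the blue gauge at about (188,243), with its column toward (186,222). The green button is at (267,230), with yellow (268,212), red (287,213) and white (286,231). The scene view agrees: blue cap at (398,248), green button at (299,231). Next I measure both.

```bash
python3 - <<'E'
from h import *
z=np.load('c.npz')
for n,rb in (('top',(170,225,205,262)),('scene',(380,235,415,275))):
    f=z[n+'f'];P=z[n];hsv=cv2.cvtColor(f,cv2.COLOR_RGB2HSV)
    H,S,V=cv2.split(hsv)
    m=(H>105)&(H<130)&(S>150)&(V>60)
    b=np.zeros_like(m);b[rb[1]:rb[3],rb[0]:rb[2]]=1
    q=P[m&b];print(n,'blue n',len(q),'z pct',np.percentile(q[:,2],[5,50,80,90,95,98]))
    zt=np.percentile(q[:,2],95);t=q[abs(q[:,2]-zt)<.006]
    print(' top pts',len(t),t.mean(0),(t.min(0)+t.max(0))/2,np.ptp(t,axis=0))
    g=(H>45)&(H<80)&(S>150)&(V>60)
    k,l,st,ce=cv2.connectedComponentsWithStats(g.astype(np.uint8))
    for i in range(1,k):
        if st[i,4]>15:
            q=P[l==i];t=q[q[:,2]>np.percentile(q[:,2],60)];print(' green',st[i,4],ce[i],np.median(q,0),t.mean(0))
E
```

```text
top blue n 112 z pct [0.14304183 0.21267838 0.21598891 0.21789016 0.21961241 0.22041956]
 top pts 41 [0.45720724 0.30572477 0.21639164] [0.45685365 0.30553128 0.21714114] [0.03219257 0.03556372 0.00692009]
scene blue n 356 z pct [0.13011654 0.21190762 0.21465378 0.21564885 0.21637451 0.21761944]
 top pts 204 [0.46349309 0.30544547 0.21397038] [0.46336903 0.30499079 0.2145498 ] [0.04341382 0.04266481 0.00802673]
 green 39 [298.8974359  228.61538462] [0.52728352 0.02477306 0.07400797] [0.53037577 0.02342582 0.07619884]
```

>>> play_rows:
  commands:
    - [[0, 0, 0.05], [0, 0, 0]]
    - [[0.02, -0.03, 0.092], [0, 0, 0]]
    - [[0.05, -0.065, 0.092], [0, 0, 0]]
    - [[0.085, -0.105, 0.092], [0, 0, 0]]
    - [[0.12, -0.15, 0.092], [0, 0, 0]]
    - [[0.15, -0.19, 0.092], [0, 0, 0]]
    - [[0.18, -0.23, 0.092], [0, 0, 0]]
    - [[0.2, -0.255, 0.092], [0, 0, 0]]
    - [[0.209, -0.266, 0.092], [0, 0, 0]]
    - [[0.209, -0.266, 0.092], [0, 0, 0]]
  gripper: 0

```text
time_s: 1.35
position: [0.4609, 0.3058, 0.3392]
tcp_rot: [[0.404, -0.001, -0.915], [0.915, 0.0, 0.404], [-0.0, -1.0, 0.001]]
force: [-0.5, -0.4, -0.0]
opening: 0.017
```

```bash
cat > w.py <<'E'
from h import *
import sys
s=read_state();c=capture('wrist');save(c,sys.argv[1])
T=np.eye(4);T[:3,:3]=s['tcp_rot'];T[:3,3]=s['position'];P=pts(c,T@c['hand_eye'])
H,S,V=cv2.split(cv2.cvtColor(c['frame'],cv2.COLOR_RGB2HSV))
lo,hi=(105,130) if sys.argv[2]=='b' else (45,85)
m=((H>lo)&(H<hi)&(S>130)&(V>50)).astype(np.uint8)
print(s['time_s'],s['position'],s['force'],s['opening'])
k,l,st,ce=cv2.connectedComponentsWithStats(m)
for i in range(1,k):
    if st[i,4]>150:
        q=P[l==i];zt=np.percentile(q[:,2],90);t=q[abs(q[:,2]-zt)<.004]
        print(st[i],ce[i],'ztop',zt,'mid',(np.percentile(t,1,axis=0)+np.percentile(t,99,axis=0))/2,'ext',np.ptp(t,axis=0))
# tips in image
Hi=np.linalg.inv(c['hand_eye']);p=Hi@[0,.025,0,1];print('tip px',(c['mtx']@(p[:3]/p[2]))[:2])
E
python3 w.py w1 b
```

```text
1.35 [0.46087364 0.30577552 0.33923848] [-0.48940068 -0.44282548 -0.00330099] 0.01734040222981061
[288 167  19  24 194] [298.18041237 177.80927835] ztop 0.14647409938338715 mid [0.45767558 0.32312411 0.14577577] ext [0.02310756 0.01019014 0.00676493]
[ 258  186   48   45 1707] [281.39308729 208.14235501] ztop 0.21520763985592434 mid [0.46063111 0.30508604 0.21437453] ext [0.04275696 0.04344383 0.00511489]
tip px [282.49812638 258.53027794]
```

View pics/w1.png

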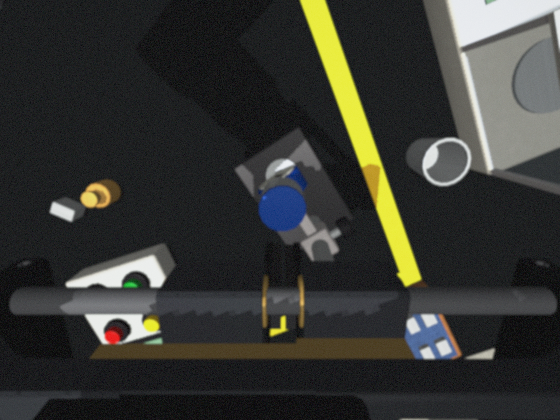

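The blue cap is centred at (281,208) in the wrist view, which gives (0.4606, 0.3051, 0.2145), within 1 mm of the tool axis. The fingers are shut. I go down to just above it.

>>> play_rows:
  commands:
    - [[0, 0, -0.03], [0, 0, 0]]
    - [[0, 0, -0.06], [0, 0, 0]]
    - [[0, 0, -0.08], [0, 0, 0]]
    - [[0, 0, -0.09], [0, 0, 0]]
    - [[0, 0, -0.093], [0, 0, 0]]
    - [[0, 0, -0.096], [0, 0, 0]]
    - [[0, 0, -0.099], [0, 0, 0]]
    - [[0, 0, -0.102], [0, 0, 0]]
    - [[0, 0, -0.104], [0, 0, 0]]
    - [[0, 0, -0.106], [0, 0, 0]]

```text
time_s: 2.65
position: [0.4612, 0.3061, 0.2339]
tcp_rot: [[0.403, 0.001, -0.915], [0.915, 0.001, 0.403], [0.001, -1.0, -0.001]]
force: [-0.2, 1.2, 2.8]
opening: 0.007
```

Contact is at about 2.8 N. I keep pushing slowly.

>>> play_rows:
  commands:
    - [[0, 0, -0.002], [0, 0, 0]]
    - [[0, 0, -0.004], [0, 0, 0]]
    - [[0, 0, -0.006], [0, 0, 0]]
    - [[0, 0, -0.008], [0, 0, 0]]
    - [[0, 0, -0.0095], [0, 0, 0]]
    - [[0, 0, -0.0105], [0, 0, 0]]
    - [[0, 0, -0.0105], [0, 0, 0]]

```text
time_s: 3.52
position: [0.4611, 0.3061, 0.2234]
tcp_rot: [[0.403, 0.001, -0.915], [0.915, 0.0, 0.403], [0.001, -1.0, -0.001]]
force: [1.1, 1.0, 4.1]
opening: 0.004
```

>>> play_rows:
  commands:
    - [[0, 0, -0.0005], [0, 0, 0]]
    - [[0, 0, -0.001], [0, 0, 0]]
    - [[0, 0, -0.001], [0, 0, 0]]

```text
time_s: 3.9
position: [0.4611, 0.3061, 0.2234]
tcp_rot: [[0.403, 0.001, -0.915], [0.915, 0.0, 0.403], [0.001, -1.0, -0.001]]
force: [-0.8, 0.4, 10.3]
opening: 0.001
```

The force rose to 10 N while z stayed at 0.2234 (tips at 0.198), so the foot is on its stop. I raise the tool and look at the cap.

>>> play_rows:
  commands:
    - [[0, 0, 0.002], [0, 0, 0]]
    - [[0, 0, 0.01], [0, 0, 0]]
    - [[0, 0, 0.04], [0, 0, 0]]
    - [[0, 0, 0.08], [0, 0, 0]]
    - [[0, 0, 0.115], [0, 0, 0]]
    - [[0, 0, 0.115], [0, 0, 0]]
    - [[0, 0, 0.115], [0, 0, 0]]

```text
time_s: 4.78
position: [0.46, 0.3056, 0.3362]
tcp_rot: [[0.403, -0.002, -0.915], [0.915, -0.001, 0.403], [-0.002, -1.0, 0.001]]
force: [-0.2, 0.8, -0.3]
opening: 0.003
```

```bash
python3 w.py w2 b
```

```text
4.775 [0.46003565 0.30562921 0.33616392] [-0.17785195  0.77336447 -0.34671396] 0.0028720016422889836
[291 168  17  24 162] [299.64814815 178.78395062] ztop 0.14479768469320664 mid [0.4577417  0.32509303 0.14421045] ext [0.023371   0.00853238 0.00745614]
[ 259  184   47   43 1570] [281.97770701 204.95987261] ztop 0.19973355650411845 mid [0.46064056 0.30489712 0.19875538] ext [0.04281456 0.04320509 0.00473262]
tip px [282.50000949 258.5307771 ]
```

The cap now measures 0.1988, which is down on the stop. Next I go over the green button.

>>> play_rows:
  commands:
    - [[0.007, -0.03, 0], [0, 0, 0]]
    - [[0.017, -0.07, 0], [0, 0, 0]]
    - [[0.027, -0.115, 0], [0, 0, 0]]
    - [[0.038, -0.16, 0], [0, 0, 0]]
    - [[0.05, -0.205, -0.01], [0, 0, 0]]
    - [[0.059, -0.245, -0.04], [0, 0, 0]]
    - [[0.065, -0.27, -0.08], [0, 0, 0]]
    - [[0.0675, -0.2815, -0.115], [0, 0, 0]]
    - [[0.0675, -0.2815, -0.135], [0, 0, 0]]
    - [[0.0675, -0.2815, -0.135], [0, 0, 0]]

```text
time_s: 6.08
position: [0.5261, 0.0245, 0.1992]
tcp_rot: [[0.404, -0.007, -0.915], [0.915, 0.001, 0.404], [-0.002, -1.0, 0.007]]
force: [-0.7, 0.2, 0.6]
opening: 0.009
```

```bash
python3 w.py w3 g
```

```text
6.075 [0.52609768 0.02453607 0.19920988] [-0.72858716  0.21261148  0.60832704] 0.00939523695942535
[267 195  28  29 645] [280.3627907  209.16899225] ztop 0.07562098330973739 mid [0.5249017  0.0222049  0.07414031] ext [0.02406538 0.02513013 0.00495924]
tip px [282.50074975 258.54034761]
```

View pics/w3.png

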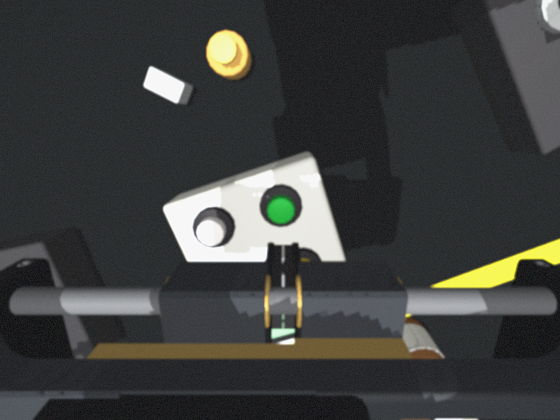

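The green button is at (280,209) in the wrist view, about 2 mm from the tool axis, giving (0.525, 0.022, 0.074). I go down close to it with that correction.

>>> play_rows:
  commands:
    - [[-0.001, -0.002, -0.03], [0, 0, 0]]
    - [[-0.001, -0.002, -0.06], [0, 0, 0]]
    - [[-0.001, -0.002, -0.08], [0, 0, 0]]
    - [[-0.001, -0.002, -0.092], [0, 0, 0]]
    - [[-0.001, -0.002, -0.092], [0, 0, 0]]
    - [[-0.001, -0.002, -0.092], [0, 0, 0]]
    - [[-0.001, -0.002, -0.092], [0, 0, 0]]

```text
time_s: 7.0
position: [0.528, 0.0224, 0.1109]
tcp_rot: [[0.403, 0.002, -0.915], [0.915, -0.0, 0.403], [0.0, -1.0, -0.002]]
force: [1.0, -0.3, -0.1]
opening: 0.002
```

>>> play_rows:
  commands:
    - [[-0.0025, 0, -0.004], [0, 0, 0]]
    - [[-0.0025, 0, -0.008], [0, 0, 0]]
    - [[-0.0025, 0, -0.01], [0, 0, 0]]
    - [[-0.0025, 0, -0.012], [0, 0, 0]]
    - [[-0.0025, 0, -0.014], [0, 0, 0]]
    - [[-0.0025, 0, -0.016], [0, 0, 0]]
    - [[-0.0025, 0, -0.0175], [0, 0, 0]]
    - [[-0.0025, 0, -0.0175], [0, 0, 0]]
    - [[-0.0025, 0, -0.0175], [0, 0, 0]]

```text
time_s: 8.12
position: [0.5247, 0.0225, 0.0926]
tcp_rot: [[0.403, -0.0, -0.915], [0.915, 0.0, 0.403], [-0.0, -1.0, 0.0]]
force: [-2.3, -0.6, 5.0]
opening: 0.002
```

The tips are at 0.0676 (about 6.4 mm down) with 5.0 N. That fits well past half-way. I go 0.5 mm further, hold, then release and rise.

>>> play_rows:
  commands:
    - [[0, 0, -0.0005], [0, 0, 0]]
    - [[0, 0, -0.0005], [0, 0, 0]]
    - [[0, 0, 0.005], [0, 0, 0]]
    - [[0, 0, 0.02], [0, 0, 0]]
    - [[0, 0, 0.06], [0, 0, 0]]
    - [[0, 0, 0.11], [0, 0, 0]]
    - [[0, 0, 0.15], [0, 0, 0]]
    - [[0, 0, 0.15], [0, 0, 0]]
    - [[0, 0, 0.15], [0, 0, 0]]

```text
time_s: 9.25
position: [0.5244, 0.0226, 0.2425]
tcp_rot: [[0.403, -0.0, -0.915], [0.915, 0.0, 0.403], [0.0, -1.0, 0.0]]
force: [-0.1, 0.2, -0.5]
opening: 0.006
```

```bash
python3 w.py w4 g; python3 - <<'E'
from h import *
c=capture('scene');save(c,'s2');P=pts(c)
H,S,V=cv2.split(cv2.cvtColor(c['frame'],cv2.COLOR_RGB2HSV))
m=(H>105)&(H<130)&(S>150)&(V>60);b=np.zeros_like(m);b[235:275,380:415]=1
q=P[m&b];print(np.percentile(q[:,2],[50,80,90,95]))
o=np.load('c.npz')['scene'];d=abs(P[...,2]-o[...,2])>.012;d[:,430:]=0;d&=(P[...,2]<.3)&(o[...,2]<.3)
k,l,st,ce=cv2.connectedComponentsWithStats(d.astype(np.uint8));print([list(x) for x in st[1:] if x[4]>12])
E
```

```text
9.25 [0.52442237 0.02258578 0.2424934 ] [-0.05135135  0.1844116  -0.45656317] 0.005637864259302431
[271 184  24  25 489] [282.5398773  196.15132924] ztop 0.07548917846005286 mid [0.52491442 0.02215676 0.07408681] ext [0.02427836 0.02481408 0.00504295]
tip px [282.49723211 258.52866948]
[0.19733444 0.19919572 0.20006461 0.20086427]
[[np.int32(7), np.int32(64), np.int32(6), np.int32(7), np.int32(14)], [np.int32(381), np.int32(80), np.int32(32), np.int32(34), np.int32(499)], [np.int32(6), np.int32(88), np.int32(7), np.int32(6), np.int32(16)], [np.int32(29), np.int32(98), np.int32(8), np.int32(9), np.int32(17)], [np.int32(416), np.int32(101), np.int32(14), np.int32(24), np.int32(195)], [np.int32(7), np.int32(103), np.int32(8), np.int32(6), np.int32(16)], [np.int32(23), np.int32(109), np.int32(12), np.int32(6), np.int32(23)], [np.int32(15), np.int32(110), np.int32(7), np.int32(4), np.int32(14)], [np.int32(23), np.int32(116), np.int32(7), np.int32(5), np.int32(16)], [np.int32(35), np.int32(116), np.int32(10), np.int32(13), np.int32(30)], [np.int32(18), np.int32(128), np.int32(7), np.int32(
[... 253 characters left out ...]
32(165), np.int32(6), np.int32(6), np.int32(14)], [np.int32(288), np.int32(180), np.int32(7), np.int32(9), np.int32(13)], [np.int32(303), np.int32(181), np.int32(14), np.int32(5), np.int32(28)], [np.int32(2), np.int32(183), np.int32(8), np.int32(9), np.int32(19)], [np.int32(53), np.int32(184), np.int32(9), np.int32(6), np.int32(15)], [np.int32(298), np.int32(195), np.int32(30), np.int32(11), np.int32(98)], [np.int32(17), np.int32(221), np.int32(5), np.int32(6), np.int32(13)], [np.int32(37), np.int32(223), np.int32(6), np.int32(8), np.int32(14)], [np.int32(389), np.int32(240), np.int32(19), np.int32(16), np.int32(206)], [np.int32(386), np.int32(257), np.int32(18), np.int32(10), np.int32(50)]]
```

View pics/s2.png

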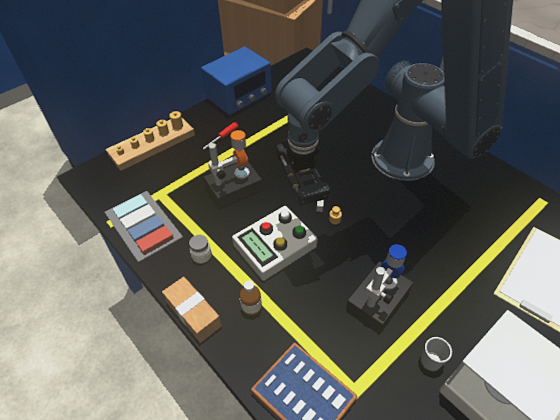

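The scene view shows the blue cap lower at (397,252), the green button released at (299,231), and the bystanders where they were. The gripper is raised clear, so I hand in.

```bash
python3 -c "
from rig import *
print(hand_in())"
```

```text
the job is handed in; nothing more can be done
None
```

I zeroed the blue gauge and handed the job in at about 9.3 s on the robot's clock; the hand-in gave no verdict.

- **Blue cap:** I pushed it down slowly with shut fingertips until the force rose to about 10 N with no further travel. Fingertip height was then 0.198 m. Afterwards the cap top measured about 0.199 m in both the wrist and scene views, against 0.198 m for fully down.
- **Green button:** I pressed it to a tip height of 0.0676 m, about 6.4 mm deep at about 5 N, then a further 0.5 mm commanded. I then released it, and its top measured 0.074 m again, so it sprang back.
- **Everything else:** In the last scene picture the bystanders, the orange gauge and its specimen looked unmoved. The other three buttons looked released, though I did not measure them. The depth comparison showed differences only at the arm, the blue cap and noisy edges.

No check failed. The gripper was raised clear with its force reading near zero. The only differences were about 1–2 mm between views, within the calibration.

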